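# Clamp a sample tube in the spring tube holder

## Robot

A 6-joint arm with a two-finger parallel gripper is mounted at the origin on a cart in front of the work surface, level with it; the furniture and walls round the work are solid. World frame = base frame: x ahead of the robot, y to its left, z up, the work surface at z = 0. Lengths are in mm, angles in rad, forces in N, time in s.
With the tool pointing down it reaches from about 275 to 1000 mm from the base axis. Payload 8.4 kg.
Tool frame: the origin (TCP) lies between the finger pads; the fingertips stand r.tips_ahead ahead of it and the grasp point (between the pads) lies 6 mm ahead of it (r.tips_ahead is the distance from the TCP to the fingertips, in mm); z points along the fingers, y is the line along which they close (so a half turn about z gives the same grasp; the last joint's range is limited). The gripper opens to 85 mm and grips with 20 to 120 N. Pads are 22 mm wide; open, the fingers measure 114 mm over their backs; the gripper's body (76 mm by 85 mm) begins 54 mm behind the grasp point. The pads swing forward as they close: fully open they stand 13 mm farther back than shut.
Start: joints at [-1.225, 0.353, 1.633, -0, 1.155, -0.002], TCP at [213.018, -587.581, 256.281] pointing down, gripper open.
Joint ranges: [-2.63, 2.63], [-0.92, 2.1], [0.06, 2.66], [-1.3, 4.44], [0, 2.69], [-3.02, 3.02]. Speed limits (rad/s): [2.22, 2.22, 2.79, 3.14, 3.14, 3.14].

## Interface

Orientations are given as [roll, pitch, yaw] about the fixed x, y, z axes, in that order (R = Rz(yaw) Ry(pitch) Rx(roll)).
In Python, from rig import r gives the robot as it stands.
- The arm moves only by the tool carry_out, never from a script. Its arguments are lists of equal length, an entry for each row: "delta_pos": the shift along the tool's x, y, z in m, a list of three; "rot": the turn, a rotation vector about the tool's x, y, z in degrees, a list of three. A call has 1 to 8 rows; each row is the pose to reach, as a shift and turn from the pose commanded when the call began, along the tool's axes at that moment; what a row does not reach only later rows make up. A row lasts 1/8 s, in which the tool goes at most 62.5 mm and 10.7 degrees, less where a joint would pass 70% of its speed; a pose out of reach is approached as far as the arm can. A call with a gripper value outside its range is refused whole. "claw" is the finger opening in m, from 0 to 0.0854, set as the call begins (left out, the last holds). The fingers move at their own pace and stop on an object; "grip_force" is the grip in N (left out, the last holds). Time passes only in rows, so rows that repeat a pose let the fingers close. It gives the time, the measured TCP pose, the force, the opening and the grip force at its end, in the units of the state.
- r.sense(): the state, without advancing time (a new reading comes with each control period).
- r.grab_frame(name): name is "scene" or "top" or "wrist"; returns the picture (420x560x3 uint8, blue, green, red); there is no depth.
- r.camera_info(name): a dict with "fx", "fy", "cx", "cy" (pixels), "pose" (4x4, takes a point from camera to world coordinates); the wrist camera has in their place "hand_eye" (4x4, takes a point from camera to tool coordinates, whose origin is the TCP and whose axes are the flange's). Camera axes: x right, y down, z forward; pixel columns grow to the right and rows downward; lengths in mm; the calibration is good to about 2 mm. A picture is of the moment at which its call begins: read the wrist's pose just before it. camera_info takes no time and is no camera call.
- r.sign_off(): hands the job in; it is judged then, once.
Trained networks look in the newest picture that a camera, given by its name, has taken for a name from the list of things; names that differ only in an ending like _2 or _b are one class to them, and where a whole thing is asked for, a point or a joint stands for the part that bears it (a point fixed in the world has none). Each returns a list of dicts, best first, with "p" (0 to 1); they miss things now and then, are a little off and sometimes report something else, mostly with a low value. They report only what shows in the picture. A call takes as long as a camera call. They do not tell look-alikes from the thing itself.
- r.recognise(thing, camera): "box" ([left, top, right, bottom] in pixels, round what is visible of it).
- r.cut_out(thing, camera): "mask" (420x560 bool, what is visible of it) and "box" ([left, top, right, bottom] in pixels, round what is visible of it).
The state is a dict: "clock": time; "qpos": joint angles; "qvel": joint speeds; "joint_efforts": joint torques, N m; "eef_pos": TCP position; "tcp_rot": TCP orientation; "contact_force": force on the tool from outside, world axes, zero at the start; "wrist_torque": the same for the moment, N m; "opening": opening from 0.0 (shut) to 1.0 (fully open); "grasp_force": force on a finger pad.
Only numpy, scipy, OpenCV 4.12 (cv2) and the standard library are available. Lean on these libraries where they do the work, as an engineer would, in place of code of your own. Each camera call takes 0.05 s, during which the arm holds its last target. There are 200 camera calls.

## Task

Swing the yellow spring arm of the tube holder back by its black handle, away from the blue V nest, until its sear catches and it stays cocked by itself. Then stand the blue-capped centrifuge tube, cap down, on the white spot in front of the blue V and let go, and press the red trigger so that the arm springs over and clamps the tube upright in the V. Leave the beaker and the vials alone.

Things in the scene. Friction and masses are not known exactly. Their poses are not given: they have to be found in the camera images.
- tube_holder: spring tube holder, fixed to the bench: grey base plate 172 x 176 mm, 10 mm thick, with a yellow swing arm pivoted at its far side, a blue V-shaped nest on its right half and a round red trigger pad at its near left corner. Origin under the plate's middle; x points to the nest side (robot's right), y to the pivot side (away from the robot), z up. The blue V is 60 mm high over the bench.
- pivot (a point): the arm's upright hinge axis, at the base plate's top (10 mm over the bench). The arm lies 46 to 60 mm over the bench (a black presser under it down to 26 mm), is 12 mm thick and reaches 114 mm from here. Its spring needs about 2.5 N at the handle at the start, 6 N at the catch, 4 N more while the tip rides over the sear's ramp (0.9 to 1.05 rad); it is damped, so push slowly.
- clamp_arm (a joint): angle of the yellow arm (rad): 0 at rest against its stop beside the nest, growing as the arm is swung back, clockwise seen from above. The sear catches it at 1.05; the hard stop is at 1.22, so swing it to about 1.14 and let go. Let go earlier, it snaps back. With the tube clamped it reads about 0.15.
- clamp_handle (a point): middle of the upright black handle on the arm, a round peg 16 mm thick (18 mm near its top) and 38 mm tall, top 98 mm over the bench; 85 mm from the pivot. This point is 79 mm over the bench. It moves with the arm and nothing near it stands higher than 66 mm while the nest is empty.
- trigger (a joint): how far the sear and its red pad are pressed down (m): 0 up, end stop 0.012; a spring returns it. From 0.009 to 0.010 the cocked arm is freed. Takes 2 N at first, about 5 N to free the arm.
- trigger_pad (a point): centre of the top face of the red round trigger pad, 29 mm across, 47 mm over the bench when up. The cocked arm's tip is 31 mm from it, the handle about 60 mm and up to 51 mm higher.
- nest (a point): where the axis of the tube stands when it is clamped in the V, on the top of the base plate (10 mm over the bench). The V stands 26 to 60 mm over the bench and holds the tube's body; the cap slides in below it. The cap does not pass the V from above, so do not set the tube down here.
- tube50_a: white 50 ml centrifuge tube with a blue screw cap, standing upside down on its cap: 121 mm tall, cap 34 mm across and 12 mm high, body 29 mm across up to about 105 mm, pointed top. Origin at the centre of the underside of the cap, z up along the tube. About 60 g.
- beaker: clear plastic beaker, 56 mm across, 68 mm tall, bystander; origin under its centre
- vial_a: brown vial with black cap, 28 mm across, 49 mm tall, bystander; origin under its centre
- vial_c: clear vial with white cap, 28 mm across, 46 mm tall, bystander; origin under its centre
- spot (a point): middle of the white spot, 38 mm across, on the top of the base plate (10 mm over the bench), 12 mm in front of the nest point: the tube is set down here from above, where its cap clears the V by about 6 mm. The arm then pushes it these 12 mm into the V.
Not all that is in view belongs to the job. Of the things like the tube50_a, leave any that is orange; of the rest the larger one is meant.

How it is judged:
By the outcome, as a careful person would: the job done as asked, in the order asked, and still so for the second after the job is handed in, with the robot touching nothing.
It also fails if it takes over 70 s, if anything falls off the work surface, if the arm or the gripper's body presses on something with over 40 N, if the wrist force passes 120 N, or if a joint passes its speed limit or range.

## Working session

There is one attempt and no reset: what is moved stays moved. The work goes in short steps, Python scripts to look and compute and a tool call to move; the robot and the scene stay as the last step left them, time stands still between calls to the robot, and variables do not carry over. Pictures are saved under pics/ and viewed, at most 11 in all, crops included, and the job is handed in when it is done.

Besides the shell and the picture viewer there is one more tool, called after "Emit:" as a command line: name --argument value ..., lists and objects as JSON in quotes. carry_out: Moves the arm, as the interface text tells. Its arguments: {"type":"object","properties":{"delta_pos":{"type":"array","items":{"type":"array","items":{"type":"number"}}},"rot":{"type":"array","items":{"type":"array","items":{"type":"number"}}},"claw":{"type":"number"},"grip_force":{"type":"number"}},"required":["delta_pos","rot"]}

```bash
mkdir -p pics; cat > h.py <<'E'
import numpy as np, cv2
from rig import r
def ray(cam,uv):
    c=r.camera_info(cam); P=np.array(c["pose"]) if "pose" in c else None
    if P is None:
        from scipy.spatial.transform import Rotation as R
        s=r.sense(); T=np.eye(4);T[:3,:3]=R.from_euler('xyz',s["tcp_rot"]).as_matrix();T[:3,3]=s["eef_pos"];P=T@np.array(c["hand_eye"])
    d=P[:3,:3]@np.array([(uv[0]-c["cx"])/c["fx"],(uv[1]-c["cy"])/c["fy"],1]); return P[:3,3],d
def at(cam,uv,z):
    o,d=ray(cam,uv); return (o+d*(z-o[2])/d[2]).round(1)
def proj(cam,p):
    c=r.camera_info(cam);P=np.linalg.inv(np.array(c["pose"]));q=P[:3,:3]@np.array(p)+P[:3,3]
    return q[0]/q[2]*c["fx"]+c["cx"],q[1]/q[2]*c["fy"]+c["cy"]
E
python3 - <<'E'
from h import *
ims=[]
for c in("scene","top"):
    im=r.grab_frame(c); cv2.imwrite(f"pics/{c}0.png",im)
    for t in("tube_holder","clamp_handle","trigger_pad","tube50_a","beaker","vial_a","vial_c"):
        print(c,t,[(np.round(d["box"]).astype(int).tolist(),round(d["p"],2)) for d in r.recognise(t,c)[:4]])
s=r.sense();print(s["tcp_rot"],r.tips_ahead,s["clock"]); print(r.camera_info("top")); print(r.camera_info("scene")["pose"])
E
```

```text
scene tube_holder [([241, 197, 334, 274], 0.57)]
scene clamp_handle [([262, 199, 310, 223], 0.73), ([236, 198, 330, 273], 0.55)]
scene trigger_pad [([279, 234, 296, 255], 0.69), ([239, 199, 333, 271], 0.26)]
scene tube50_a [([231, 231, 247, 275], 0.64), ([334, 159, 350, 196], 0.63), ([314, 180, 323, 205], 0.57)]
scene beaker [([170, 279, 199, 319], 0.74), ([239, 199, 335, 273], 0.64)]
scene vial_a [([297, 167, 312, 187], 0.44)]
scene vial_c [([297, 167, 312, 187], 0.44)]
top tube_holder [([248, 177, 314, 251], 0.8)]
top clamp_handle [([282, 177, 304, 223], 0.63)]
top trigger_pad []
top tube50_a [([370, 205, 392, 221], 0.78), ([219, 192, 232, 211], 0.54)]
top beaker [([150, 188, 176, 217], 0.95)]
top vial_a [([376, 174, 385, 187], 0.51), ([357, 171, 367, 182], 0.48)]
top vial_c [([376, 174, 385, 187], 0.51), ([357, 171, 367, 182], 0.48)]
[ 3.14153949e+00 -3.13586555e-05  3.47813246e-01] 25.0 0.8
{'fx': 493.56233412072686, 'fy': 493.56233412072686, 'cx': 277.74295763443996, 'cy': 208.91977261748139, 'pose': array([[ 2.65480504e-02, -9.86446150e-01,  1.61923423e-01,
         3.12272542e+02],
       [-9.99624797e-01, -2.72894467e-02, -2.35592907e-03,
         4.58235095e+01],
       [ 6.74279777e-03, -1.61800123e-01, -9.86800514e-01,
         1.26921029e+03],
       [ 0.00000000e+00,  0.00000000e+00,  0.00000000e+00,
         1.00000000e+00]])}
[[-7.52857064e-01 -4.51021228e-01  4.79360088e-01  7.39598786e+01]
 [-6.58170594e-01  5.11228616e-01 -5.52681438e-01  5.52928401e+02]
 [ 4.20846677e-03 -7.31590838e-01 -6.81730984e-01  6.94594745e+02]
 [ 0.00000000e+00  0.00000000e+00  0.00000000e+00  1.00000000e+00]]
```

View pics/scene0.png

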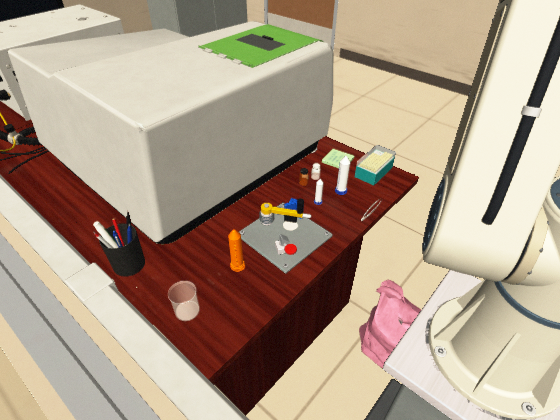

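View pics/top0.png

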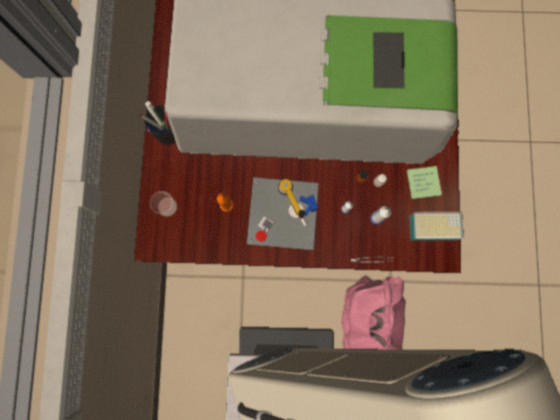

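The scene picture shows the holder at about (285,235), the large white tube with its blue cap down at (343,175) and the small one at (319,192). The orange tube is at (236,250), and in the top view the large tube is at (381,214). Next I get rough positions.

```bash
python3 - <<'E'
from h import *
for uv in((253,178),(318,182),(314,249),(247,244)): print("corner",at("top",uv,10))
im=cv2.imread("pics/top0.png").astype(int);b,g,rd=im[...,0],im[...,1],im[...,2]
sub=np.zeros(b.shape,bool);sub[170:255,240:325]=1
m=sub&(rd>180)&(g<70);ys,xs=np.nonzero(m);print("red",xs.mean(),ys.mean(),at("top",(xs.mean(),ys.mean()),47))
print("handle~",at("top",(296,200),98),"pivot~",at("top",(285,186),60),"spot",at("top",(294,211),10))
print("tube top px",at("top",(384,211),121),"cap",at("top",(377,218),0), "small",at("top",(347,207),70))
print("tube scene cap",at("scene",(341,192),6),"top",at("scene",(345,157),121))
print("machine edge",at("top",(300,155),0),at("top",(300,155),100))
from scipy.spatial.transform import Rotation as R
print(r.camera_info("wrist"))
E
```

```text
corner [598.9 109.6  10. ]
corner [593.  -60.3  10. ]
corner [417.8 -52.5  10. ]
corner [425.9 118.9  10. ]
red 260.1090909090909 235.94545454545454 [443.5  84.9  47. ]
handle~ [ 5.275e+02 -4.000e-01  9.800e+01] pivot~ [569.3  26.3  60. ] spot [514.6   0.7  10. ]
tube top px [ 502.6 -207.7  121. ] cap [ 503.7 -216.     0. ] small [ 518.6 -127.6   70. ]
tube scene cap [ 494.7 -202.6    6. ] top [ 499.8 -205.5  121. ]
machine edge [667.1 -12.4   0. ] [639.2  -7.8 100. ]
{'fx': 376.8390158722837, 'fy': 376.8390158722837, 'cx': 278.2179667327685, 'cy': 209.7680708318553, 'hand_eye': array([[-2.11539110e-04, -9.60576082e-01, -2.78017167e-01,
         7.04118805e+01],
       [ 9.99999548e-01,  5.44051503e-05, -9.48859756e-04,
         5.40387923e-01],
       [ 9.26577553e-04, -2.78017242e-01,  9.60575637e-01,
        -1.17412503e+02],
       [ 0.00000000e+00,  0.00000000e+00,  0.00000000e+00,
         1.00000000e+00]])}
```

Emit:
carry_out --delta_pos '[[0.041, -0.039, 0], [0.083, -0.078, 0], [0.124, -0.118, 0], [0.166, -0.157, 0], [0.207, -0.196, 0], [0.248, -0.235, 0], [0.29, -0.275, 0], [0.331, -0.314, 0]]' --rot '[[0, 0, 0], [0, 0, 0], [0, 0, 0], [0, 0, 0], [0, 0, 0], [0, 0, 0], [0, 0, 0], [0, 0, 0]]'

```text
clock: 1.8
eef_pos: [417.9, -177.9, 256.7]
tcp_rot: [3.141, -0.001, 0.348]
contact_force: [0.1, -0.3, -0.4]
opening: 0.997
grasp_force: 0.0
```

Emit:
carry_out --delta_pos '[[0.041, -0.039, 0], [0.083, -0.078, 0], [0.124, -0.118, 0], [0.166, -0.157, 0], [0.166, -0.157, 0], [0.166, -0.157, 0]]' --rot '[[0, 0, 0], [0, 0, -6], [0, 0, -11], [0, 0, -12], [0, 0, -12], [0, 0, -12]]'

```text
clock: 2.55
eef_pos: [519.3, 24.5, 256.1]
tcp_rot: [-3.142, 0.001, 0.558]
contact_force: [0.8, -0.8, 0.7]
opening: 1.004
grasp_force: 0.0
```

```bash
python3 - <<'E'
from h import *
s=r.sense();print(s["eef_pos"],s["tcp_rot"],s["clock"],s["contact_force"])
im=r.grab_frame("wrist");cv2.imwrite("pics/w1.png",im);np.save("s1.npy",np.r_[s["eef_pos"],s["tcp_rot"]])
for t in("clamp_handle","trigger_pad","tube_holder"):print(t,[(np.round(d["box"]).astype(int).tolist(),round(d["p"],2)) for d in r.recognise(t,"wrist")[:3]])
E
```

```text
[519.34612989  24.54927022 256.08428294] [-3.14156185e+00  8.23258047e-04  5.58133454e-01] 2.55 [ 0.82632214 -0.80078668  0.66416911]
clamp_handle [([293, 113, 329, 257], 0.94)]
trigger_pad [([160, 180, 224, 232], 0.73)]
tube_holder [([149, 50, 391, 292], 0.93)]
```

View pics/w1.png

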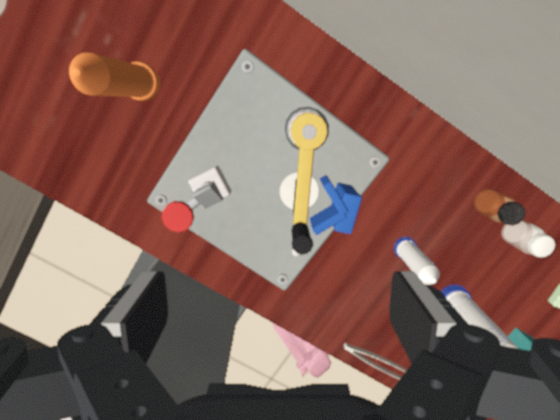

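```bash
python3 - <<'E'
from h import *
im=cv2.imread("pics/w1.png");
cv2.imwrite("pics/w1c.png",cv2.resize(im[100:270,150:400],None,fx=3,fy=3,interpolation=cv2.INTER_CUBIC))
b,g,rd=[im[...,i].astype(int) for i in range(3)]
m=(rd>150)&(g<70)&(b<70);m[:,:150]=0;m[:,230:]=0;m[:150]=0;m[250:]=0;ys,xs=np.nonzero(m);print("red",xs.mean(),ys.mean(),at("wrist",(xs.mean(),ys.mean()),47))
print("piv",at("wrist",(309,130),60),"handle",at("wrist",(302,236),98),"spot",at("wrist",(299,190),10))
C=np.array([at("wrist",p,10) for p in((246,50),(388,160),(284,290),(148,202))]);print(C,C.mean(0))
E
```

```text
red 182.79166666666666 216.08333333333334 [448.1  81.   47. ]
piv [572.9  26.9  60. ] handle [503.1  -8.6  98. ] spot [517.9  -1.8  10. ]
[[601.  107.9  10. ]
 [588.3 -58.9  10. ]
 [417.  -47.5  10. ]
 [427.9 119.8  10. ]] [508.55   30.325  10.   ]
```

View pics/w1c.png

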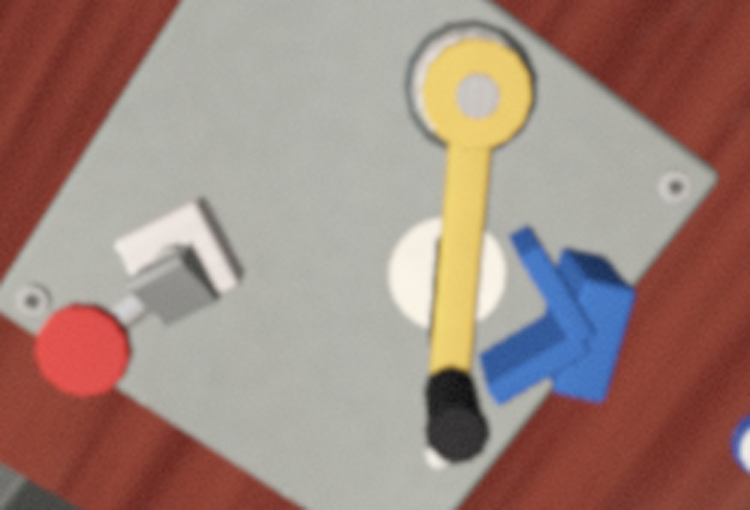

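The crop shows the handle's top at full-image pixel (302,244), the hinge at (309,132), the white spot at (299,191) and the red pad at (178,217).

```bash
python3 - <<'E'
from h import *
p=at("wrist",(309,131.7),60);h=at("wrist",(302.3,244),98);print(p,h,np.hypot(*(p-h)[:2]))
psi=np.arctan2(*(p-h)[1::-1]);print("psi",psi,"spot",at("wrist",(298.7,191),10),"red",at("wrist",(177.7,216.7),47))
s=r.sense();d=h-s["eef_pos"];y=s["tcp_rot"][2];print("dxy tool",d[0]*np.cos(y)+d[1]*np.sin(y),d[0]*np.sin(y)-d[1]*np.cos(y),"rot deg",np.degrees(y-psi))
for a in np.arange(0,1.16,.0475):print(round(a,3),round(85*(1-np.cos(a)),1),round(-85*np.sin(a),1),round(np.degrees(a),1))
E
```

```text
[571.8  26.2  60. ] [497.6 -12.4  98. ] 83.63970349062693
psi 0.4796890136474503 spot [516.9  -2.1  10. ] red [445.1  84.6  47. ]
dxy tool -37.37943206539717 19.034397391719857 rot deg 4.349441988365752
0.0 0.0 -0.0 0.0
0.048 0.1 -4.0 2.7
0.095 0.4 -8.1 5.4
0.143 0.9 -12.1 8.2
0.19 1.5 -16.1 10.9
0.238 2.4 -20.0 13.6
0.285 3.4 -23.9 16.3
0.332 4.7 -27.7 19.1
0.38 6.1 -31.5 21.8
0.428 7.6 -35.2 24.5
0.475 9.4 -38.9 27.2
0.522 11.3 -42.4 29.9
0.57 13.4 -45.9 32.7
0.618 15.7 -49.2 35.4
0.665 18.1 -52.5 38.1
0.712 20.7 -55.6 40.8
0.76 23.4 -58.6 43.5
0.808 26.2 -61.4 46.3
0.855 29.2 -64.1 49.0
0.902 32.3 -66.7 51.7
0.95 35.6 -69.1 54.4
0.998 38.9 -71.4 57.2
1.045 42.3 -73.5 59.9
1.092 45.9 -75.5 62.6
1.14 49.5 -77.2 65.3
```

Emit:
carry_out --delta_pos '[[-0.02, 0.01, 0.04], [-0.037, 0.019, 0.08], [-0.037, 0.019, 0.12], [-0.037, 0.019, 0.145], [-0.037, 0.019, 0.16], [-0.037, 0.019, 0.16]]' --rot '[[0, 0, 2], [0, 0, 4.4], [0, 0, 4.4], [0, 0, 4.4], [0, 0, 4.4], [0, 0, 4.4]]' --claw 0.05

```text
clock: 3.5
eef_pos: [497.9, -11.5, 95.8]
tcp_rot: [-3.141, 0.001, 0.48]
contact_force: [0.4, 0.2, 0.0]
opening: 0.584
grasp_force: 0.0
```

Emit:
carry_out --delta_pos '[[0, 0, 0], [0, 0, 0], [0, 0, 0], [0, 0, 0], [0, 0, 0], [0, 0, 0]]' --rot '[[0, 0, 0], [0, 0, 0], [0, 0, 0], [0, 0, 0], [0, 0, 0], [0, 0, 0]]' --claw 0.0 --grip_force 35

```text
clock: 4.25
eef_pos: [498.9, -10.8, 97.3]
tcp_rot: [3.141, -0.001, 0.48]
contact_force: [-2.6, 1.9, 6.3]
opening: 0.176
grasp_force: 34.0
```

Emit:
carry_out --delta_pos '[[0.0001, -0.004, 0], [0.0004, -0.0081, 0], [0.0009, -0.0121, 0], [0.0015, -0.0161, 0], [0.0024, -0.02, 0], [0.0034, -0.0239, 0], [0.0047, -0.0277, 0], [0.0061, -0.0315, 0]]' --rot '[[0, 0, 2.7], [0, 0, 5.4], [0, 0, 8.2], [0, 0, 10.9], [0, 0, 13.6], [0, 0, 16.3], [0, 0, 19.1], [0, 0, 21.8]]'

```text
clock: 5.25
eef_pos: [489.6, 19.3, 97.3]
tcp_rot: [3.141, -0.001, 0.099]
contact_force: [-1.0, -4.7, 7.3]
opening: 0.177
grasp_force: 34.1
```

Emit:
carry_out --delta_pos '[[0.0001, -0.004, 0], [0.0004, -0.0081, 0], [0.0009, -0.0121, 0], [0.0015, -0.0161, 0], [0.0024, -0.02, 0], [0.0034, -0.0239, 0], [0.0047, -0.0277, 0], [0.0061, -0.0315, 0]]' --rot '[[0, 0, 2.7], [0, 0, 5.4], [0, 0, 8.2], [0, 0, 10.9], [0, 0, 13.6], [0, 0, 16.3], [0, 0, 19.1], [0, 0, 21.8]]'

```text
clock: 6.25
eef_pos: [492.3, 51.1, 97.2]
tcp_rot: [3.141, -0.001, -0.281]
contact_force: [-1.7, -5.8, 7.8]
opening: 0.182
grasp_force: 34.2
```

Emit:
carry_out --delta_pos '[[0.0001, -0.004, 0], [0.0004, -0.0081, 0], [0.0009, -0.0121, 0], [0.0015, -0.0161, 0], [0.0024, -0.02, 0], [0.0034, -0.0239, 0], [0.0047, -0.0277, 0], [0.0061, -0.0315, 0]]' --rot '[[0, 0, 2.7], [0, 0, 5.4], [0, 0, 8.2], [0, 0, 10.9], [0, 0, 13.6], [0, 0, 16.3], [0, 0, 19.1], [0, 0, 21.8]]'

```text
clock: 7.25
eef_pos: [506.6, 79.5, 97.2]
tcp_rot: [3.14, -0.001, -0.662]
contact_force: [-3.0, -7.3, 9.5]
opening: 0.177
grasp_force: 34.9
```

Emit:
carry_out --delta_pos '[[0, 0.002, 0], [0, 0.004, 0], [0.0, 0.006, 0], [0.0, 0.006, 0]]' --rot '[[0, 0, -1], [0, 0, -2.5], [0, 0, -4], [0, 0, -4]]'

```text
clock: 7.75
eef_pos: [503.1, 74.6, 97.2]
tcp_rot: [3.141, -0.001, -0.59]
contact_force: [-2.9, -7.5, 7.7]
opening: 0.178
grasp_force: 34.9
```

Emit:
carry_out --delta_pos '[[0, 0, 0], [0, 0, 0], [0, 0, 0], [0, 0, -0.04], [0, 0, -0.1], [0, 0, -0.16], [0, 0, -0.16]]' --rot '[[0, 0, 0], [0, 0, 0], [0, 0, 0], [0, 0, 0], [0, 0, 0], [0, 0, 0], [0, 0, 0]]' --claw 0.05

```text
clock: 8.62
eef_pos: [505.7, 76.0, 261.2]
tcp_rot: [-3.136, -0.007, -0.591]
contact_force: [-0.1, 0.0, -0.9]
opening: 0.583
grasp_force: 0.0
```

```bash
python3 - <<'E'
from h import *
s=r.sense();print(s["eef_pos"],s["tcp_rot"],s["clock"])
im=r.grab_frame("wrist");cv2.imwrite("pics/w2.png",im)
for t in("clamp_handle","trigger_pad","tube_holder","tube50_a"):print(t,[(np.round(d["box"]).astype(int).tolist(),round(d["p"],2)) for d in r.recognise(t,"wrist")[:3]])
E
```

```text
[505.71629797  75.96907404 261.1805724 ] [-3.13553173 -0.00660088 -0.59101961] 8.625
clamp_handle [([269, 68, 304, 220], 0.73)]
trigger_pad [([289, 194, 326, 254], 0.86)]
tube_holder [([195, 17, 432, 260], 0.79)]
tube50_a [([142, 197, 203, 268], 0.89), ([442, 7, 506, 47], 0.71), ([528, 0, 557, 21], 0.63)]
```

View pics/w2.png

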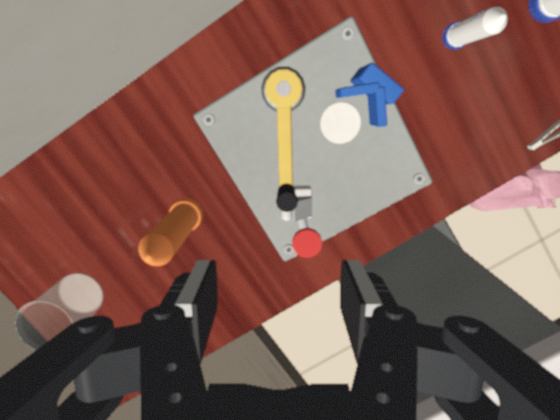

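The arm is cocked, with the handle at (287,198), next to the sear. The white spot is free at (340,124) and the red pad is at (307,243).

```bash
python3 - <<'E'
from h import *
im=cv2.imread("pics/w2.png");b,g,rd=[im[...,i].astype(int) for i in range(3)]
def cen(m,x0,x1,y0,y1):
    q=np.zeros_like(m);q[y0:y1,x0:x1]=m[y0:y1,x0:x1];n,l,st,c=cv2.connectedComponentsWithStats(q.astype(np.uint8));i=1+st[1:,4].argmax();print(st[i]);return c[i]
c=cen((rd>195)&(b>180),310,370,95,155);print("spot",c,at("wrist",c,10))
c=cen((rd>150)&(g<80)&(b<80),285,330,220,265);print("red",c,at("wrist",c,47))
print("handle",at("wrist",(287,198),98))
print("tubes: big top~",at("top",(384,211),121))
s=r.sense();y=s["tcp_rot"][2];d=np.array([470,-205])-s["eef_pos"][:2];print(d[0]*np.cos(y)+d[1]*np.sin(y),d[0]*np.sin(y)-d[1]*np.cos(y))
E
```

```text
[ 320  102   42   42 1390]
spot [340.04604317 122.61870504] [511.1  -1.6  10. ]
[294 229  25  11  87]
red [306.48275862 232.98850575] [449.   78.9  47. ]
handle [498.2  69.3  98. ]
tubes: big top~ [ 502.6 -207.7  121. ]
129.63176252742898 250.67700658533568
```

```bash
python3 - <<'E'
from h import *
s=r.sense();im=r.grab_frame("wrist");print(s["eef_pos"],s["tcp_rot"]);b,g,rd=[im[...,i].astype(int) for i in range(3)]
def cen(m,x0,x1,y0,y1):
    q=np.zeros_like(m);q[y0:y1,x0:x1]=m[y0:y1,x0:x1];n,l,st,c=cv2.connectedComponentsWithStats(q.astype(np.uint8));i=1+st[1:,4].argmax();print(st[i]);return c[i]
c=cen((rd>195)&(b>180),310,370,90,160);print("spot",c,at("wrist",c,10))
c=cen((rd>100)&(rd>1.9*g)&(rd>1.9*b)&(rd>170),285,330,210,270);print("red",c,at("wrist",c,47))
E
```

```text
[502.06598655  75.38389396 254.70844329] [ 3.13967345e+00  2.20293729e-03 -5.91124727e-01]
[ 316   96   42   44 1456]
spot [336.47321429 117.73351648] [516.9  -1.1  10. ]
[288 227  31  29 679]
red [303.08100147 241.17378498] [444.2  85.8  47. ]
```

Emit:
carry_out --delta_pos '[[0.012, 0.018, 0], [0.023, 0.036, 0], [0.035, 0.054, 0], [0.046, 0.072, 0], [0.058, 0.09, 0], [0.07, 0.107, 0], [0.081, 0.125, 0], [0.093, 0.143, 0]]' --rot '[[0, 0, -10], [0, 0, -20], [0, 0, -30], [0, 0, -40], [0, 0, -50], [0, 0, -60], [0, 0, -70], [0, 0, -80]]' --claw 0.06

```text
clock: 9.93
eef_pos: [499.9, -95.7, 255.0]
tcp_rot: [-3.14, 0.001, 0.811]
contact_force: [-0.3, 0.0, -0.2]
opening: 0.703
grasp_force: 0.0
```

Emit:
carry_out --delta_pos '[[-0.015, 0.014, 0], [-0.031, 0.029, 0], [-0.047, 0.044, 0], [-0.062, 0.058, 0], [-0.062, 0.058, 0], [-0.062, 0.058, 0], [-0.062, 0.058, 0]]' --rot '[[0, 0, -10], [0, 0, -20], [0, 0, -30], [0, 0, -40], [0, 0, -44], [0, 0, -44], [0, 0, -44]]'

```text
clock: 10.8
eef_pos: [499.2, -179.7, 255.6]
tcp_rot: [-3.14, -0.0, 1.572]
contact_force: [1.3, 0.2, 0.1]
opening: 0.702
grasp_force: 0.0
```

```bash
python3 - <<'E'
from h import *
s=r.sense();im=r.grab_frame("wrist");print(s["eef_pos"],s["tcp_rot"],s["clock"]);cv2.imwrite("pics/w3.png",im)
print([(np.round(d["box"]).astype(int).tolist(),round(d["p"],2)) for d in r.recognise("tube50_a","wrist")[:3]])
E
```

```text
[ 499.17086704 -179.71905263  255.60608305] [-3.14041242e+00 -4.84683847e-04  1.57158383e+00] 10.8
[([266, 186, 299, 257], 0.81), ([295, 110, 320, 138], 0.69)]
```

View pics/w3.png

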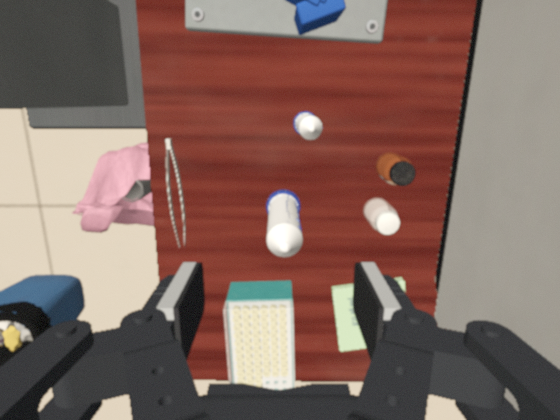

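The big tube stands with its cap near (283,203) and its tip near (286,242). The small tube at (308,125), the vials and the tip box are clear of the fingers' line.

```bash
python3 - <<'E'
from h import *
im=cv2.imread("pics/w3.png")[180:265,255:315];cv2.imwrite("pics/w3c.png",cv2.resize(im,None,fx=7,fy=7,interpolation=cv2.INTER_CUBIC))
for uv,z in(((283.5,203),12),((286,239),110),((286,239),105)):print(at("wrist",uv,z))
E
```

```text
[ 504.2 -206.7   12. ]
[ 505.  -208.2  110. ]
[ 505.1 -210.1  105. ]
```

View pics/w3c.png

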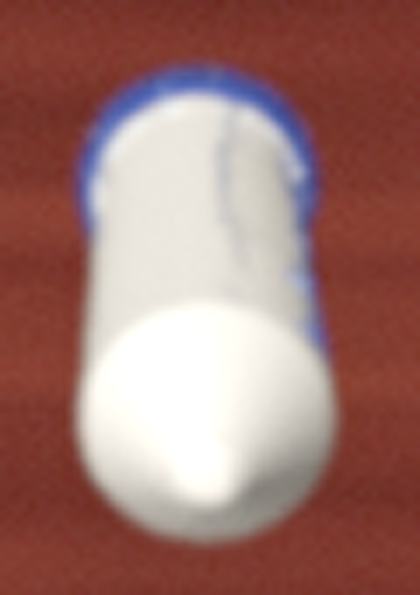

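Emit:
carry_out --delta_pos '[[-0.015, 0.003, 0.02], [-0.03, 0.005, 0.05], [-0.03, 0.005, 0.085], [-0.03, 0.005, 0.12], [-0.03, 0.005, 0.15], [-0.03, 0.005, 0.164], [-0.03, 0.005, 0.164], [-0.03, 0.005, 0.164]]' --rot '[[0, 0, 0], [0, 0, 0], [0, 0, 0], [0, 0, 0], [0, 0, 0], [0, 0, 0], [0, 0, 0], [0, 0, 0]]'

```text
clock: 11.9
eef_pos: [505.2, -210.2, 93.3]
tcp_rot: [3.14, 0.001, 1.573]
contact_force: [-0.0, 0.4, 0.9]
opening: 0.698
grasp_force: 0.0
```

Emit:
carry_out --delta_pos '[[0, 0, 0], [0, 0, 0], [0, 0, 0], [0, 0, 0], [0, 0, 0], [0, 0, 0]]' --rot '[[0, 0, 0], [0, 0, 0], [0, 0, 0], [0, 0, 0], [0, 0, 0], [0, 0, 0]]' --claw 0.015 --grip_force 25

```text
clock: 12.65
eef_pos: [504.9, -210.2, 93.1]
tcp_rot: [3.14, 0.001, 1.573]
contact_force: [-0.5, 1.0, 7.4]
opening: 0.315
grasp_force: 26.9
```

Emit:
carry_out --delta_pos '[[0, 0, -0.015], [0, 0, -0.045], [0, 0, -0.075], [0, 0, -0.105], [0, 0, -0.13], [0, 0, -0.13]]' --rot '[[0, 0, 0], [0, 0, 0], [0, 0, 0], [0, 0, 0], [0, 0, 0], [0, 0, 0]]'

```text
clock: 13.4
eef_pos: [505.6, -210.4, 224.8]
tcp_rot: [3.138, 0.002, 1.573]
contact_force: [-0.3, -0.4, -0.3]
opening: 0.31
grasp_force: 26.2
```

Emit:
carry_out --delta_pos '[[0.02, 0.002, 0], [0.055, 0.004, 0], [0.09, 0.006, 0], [0.125, 0.008, 0], [0.16, 0.01, 0], [0.19, 0.012, 0], [0.209, 0.012, 0], [0.209, 0.012, 0]]' --rot '[[0, 0, 0], [0, 0, 0], [0, 0, 0], [0, 0, 0], [0, 0, 0], [0, 0, 0], [0, 0, 0], [0, 0, 0]]'

```text
clock: 14.4
eef_pos: [515.4, 0.4, 221.6]
tcp_rot: [-3.14, -0.0, 1.575]
contact_force: [0.2, -0.0, -0.5]
opening: 0.309
grasp_force: 26.2
```

```bash
python3 - <<'E'
from h import *
s=r.sense();im=r.grab_frame("wrist");print(s["eef_pos"],s["tcp_rot"],s["clock"],s["opening"]);cv2.imwrite("pics/w4.png",im)
E
```

```text
[5.15386714e+02 3.53976698e-01 2.21594519e+02] [-3.14018102e+00 -8.49818510e-05  1.57501227e+00] 14.4 0.3092377309836346
```

View pics/w4.png

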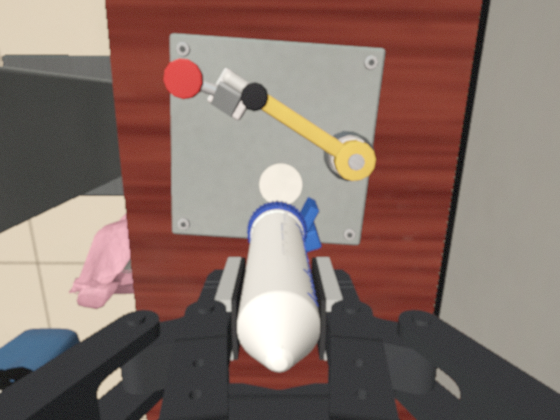

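The arm is still cocked. The spot is at (281,184), and the held tube's cap is centred near (277,230).

```bash
python3 - <<'E'
from h import *
s=r.sense();im=r.grab_frame("wrist");print(s["eef_pos"],s["tcp_rot"])
print(at("wrist",(276.5,230),141),"spot",at("wrist",(281,184),10))
E
```

```text
[ 5.15564296e+02 -4.90496489e-01  2.21756881e+02] [-3.14053474e+00  2.35819068e-04  1.57444213e+00]
[514.7  -0.  141. ] spot [517.8  -2.1  10. ]
```

Emit:
carry_out --delta_pos '[[-0.001, 0.002, 0.015], [-0.001, 0.002, 0.04], [-0.001, 0.002, 0.065], [-0.001, 0.002, 0.085], [-0.001, 0.002, 0.1], [-0.001, 0.002, 0.11], [-0.001, 0.002, 0.114], [-0.001, 0.002, 0.114]]' --rot '[[0, 0, 0], [0, 0, 0], [0, 0, 0], [0, 0, 0], [0, 0, 0], [0, 0, 0], [0, 0, 0], [0, 0, 0]]'

```text
clock: 15.5
eef_pos: [518.2, -2.0, 108.4]
tcp_rot: [3.141, -0.0, 1.573]
contact_force: [-0.7, 0.2, -0.6]
opening: 0.307
grasp_force: 26.2
```

Emit:
carry_out --delta_pos '[[0, 0, 0.001], [0, 0, 0.002], [0, 0, 0.003], [0, 0, 0.004], [0, 0, 0.004]]' --rot '[[0, 0, 0], [0, 0, 0], [0, 0, 0], [0, 0, 0], [0, 0, 0]]'

```text
clock: 16.12
eef_pos: [518.0, -1.9, 104.2]
tcp_rot: [-3.141, -0.0, 1.573]
contact_force: [-0.0, 0.3, -0.5]
opening: 0.314
grasp_force: 26.2
```

Emit:
carry_out --delta_pos '[[0, 0, 0.0005], [0, 0, 0.001], [0, 0, 0.0015], [0, 0, 0.0015], [0, 0, 0.0015]]' --rot '[[0, 0, 0], [0, 0, 0], [0, 0, 0], [0, 0, 0], [0, 0, 0]]'

```text
clock: 16.75
eef_pos: [518.1, -1.9, 103.1]
tcp_rot: [3.141, -0.0, 1.573]
contact_force: [-1.1, 0.3, 5.2]
opening: 0.317
grasp_force: 27.0
```

Emit:
carry_out --delta_pos '[[0, 0, 0], [0, 0, 0], [0, 0, 0], [0, 0, 0], [0, 0, -0.01], [0, 0, -0.04], [0, 0, -0.08], [0, 0, -0.12]]' --rot '[[0, 0, 0], [0, 0, 0], [0, 0, 0], [0, 0, 0], [0, 0, 0], [0, 0, 0], [0, 0, 0], [0, 0, 0]]' --claw 0.055

```text
clock: 17.75
eef_pos: [517.9, -1.9, 224.6]
tcp_rot: [3.141, 0.0, 1.573]
contact_force: [0.4, 0.2, -0.2]
opening: 0.647
grasp_force: 0.0
```

Emit:
carry_out --delta_pos '[[0, 0, -0.02], [0, 0, -0.04], [0, 0, -0.04], [0, 0, -0.04]]' --rot '[[0, 0, 0], [0, 0, 0], [0, 0, 0], [0, 0, 0]]' --claw 0.0

```text
clock: 18.25
eef_pos: [517.6, -1.9, 262.4]
tcp_rot: [-3.141, 0.0, 1.573]
contact_force: [-0.9, -0.1, 0.0]
opening: -0.001
grasp_force: 0.0
```

```bash
python3 - <<'E'
from h import *
s=r.sense();im=r.grab_frame("wrist");print(s["eef_pos"],s["tcp_rot"],s["clock"],s["opening"]);cv2.imwrite("pics/w5.png",im)
y=s["tcp_rot"][2];d=np.array([444.6,85.3])-s["eef_pos"][:2];print(d[0]*np.cos(y)+d[1]*np.sin(y),d[0]*np.sin(y)-d[1]*np.cos(y))
E
```

```text
[517.64225752  -1.93617652 262.36335339] [-3.14115917e+00  4.97361681e-06  1.57304445e+00] 18.25 -0.0014356964159058846
87.40016373160469 -72.84595566477958
```

View pics/w5.png

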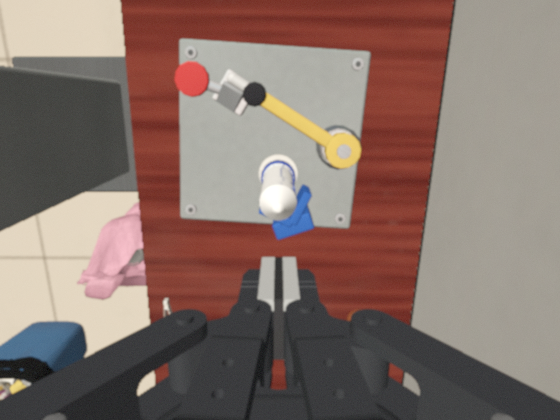

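Emit:
carry_out --delta_pos '[[0.012, -0.01, 0], [0.024, -0.02, 0], [0.036, -0.031, 0], [0.048, -0.042, 0], [0.06, -0.052, 0], [0.07, -0.062, 0], [0.08, -0.07, 0], [0.089, -0.076, 0]]' --rot '[[0, 0, 10], [0, 0, 20], [0, 0, 30], [0, 0, 40], [0, 0, 50], [0, 0, 60], [0, 0, 70], [0, 0, 80]]'

```text
clock: 19.3
eef_pos: [440.9, 87.1, 261.8]
tcp_rot: [3.142, 0.002, 0.171]
contact_force: [-0.2, -0.3, 0.6]
opening: 0.003
grasp_force: 0.0
```

Emit:
carry_out --delta_pos '[[0, 0, 0.02], [0, 0, 0.05], [0, 0, 0.085], [0, 0, 0.12], [0, 0, 0.15], [0, 0, 0.17], [0, 0, 0.182], [0, 0, 0.182]]' --rot '[[0, 0, 10], [0, 0, 10], [0, 0, 10], [0, 0, 10], [0, 0, 10], [0, 0, 10], [0, 0, 10], [0, 0, 10]]'

```text
clock: 20.3
eef_pos: [441.1, 86.7, 80.0]
tcp_rot: [3.141, 0.002, 0.002]
contact_force: [0.5, -0.2, 0.4]
opening: -0.0
grasp_force: 0.0
```

Emit:
carry_out --delta_pos '[[0, 0, 0.003], [0, 0, 0.006], [0, 0, 0.009], [0, 0, 0.011], [0, 0, 0.013], [0, 0, 0.015], [0, 0, 0.015]]' --rot '[[0, 0, 0], [0, 0, 0], [0, 0, 0], [0, 0, 0], [0, 0, 0], [0, 0, 0], [0, 0, 0]]'

```text
clock: 21.18
eef_pos: [441.8, 86.9, 65.6]
tcp_rot: [3.142, 0.0, 0.002]
contact_force: [-0.6, -0.4, 0.4]
opening: 0.002
grasp_force: 0.2
```

Emit:
carry_out --delta_pos '[[0, 0, 0.001], [0, 0, 0.002], [0, 0, 0.003], [0, 0, 0.004], [0, 0, 0.005], [0, 0, 0.005]]' --rot '[[0, 0, 0], [0, 0, 0], [0, 0, 0], [0, 0, 0], [0, 0, 0], [0, 0, 0]]'

```text
clock: 21.92
eef_pos: [441.7, 86.9, 60.7]
tcp_rot: [3.142, 0.0, 0.002]
contact_force: [-0.3, 0.3, 4.6]
opening: -0.0
grasp_force: 2.1
```

```bash
python3 - <<'E'
from h import *
im=r.grab_frame("wrist");a=r.grab_frame("scene")[150:300,200:380];s=r.sense();print(s["contact_force"],s["eef_pos"])
cv2.imwrite("pics/w6.png",np.hstack([cv2.resize(im,(400,300)),cv2.resize(a,(360,300),interpolation=cv2.INTER_CUBIC)]))
E
```

```text
[-0.97250873  0.04724564  4.93370867] [441.76796352  86.88950328  60.80158907]
```

View pics/w6.png

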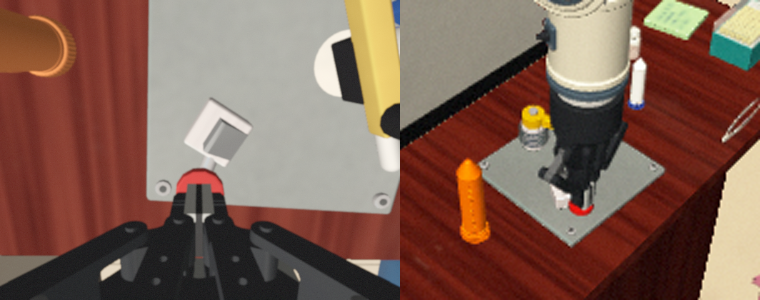

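The arm has sprung over to the V side. I'll retreat and check the clamp.

Emit:
carry_out --delta_pos '[[0, 0, -0.01], [0, 0, -0.04], [0, 0, -0.08], [0, 0, -0.12], [0, 0, -0.16], [0, 0, -0.2], [0, 0, -0.2]]' --rot '[[0, 0, 0], [0, 0, 0], [0, 0, 0], [0, 0, 0], [0, 0, 0], [0, 0, 0], [0, 0, 0]]'

```text
clock: 22.9
eef_pos: [443.3, 87.1, 264.1]
tcp_rot: [-3.141, -0.006, 0.002]
contact_force: [-0.5, 1.0, -0.3]
opening: -0.001
grasp_force: 0.0
```

```bash
python3 - <<'E'
from h import *
im=r.grab_frame("wrist");a=r.grab_frame("scene")[150:300,200:380];s=r.sense();print(s["contact_force"],s["eef_pos"],s["clock"])
cv2.imwrite("pics/w7.png",np.hstack([cv2.resize(im,(440,330)),cv2.resize(a,(360,330),interpolation=cv2.INTER_CUBIC)]))
E
```

```text
[ 0.21941733 -0.21684149  0.3230056 ] [441.52080862  86.78986464 260.90129963] 23.0
```

View pics/w7.png

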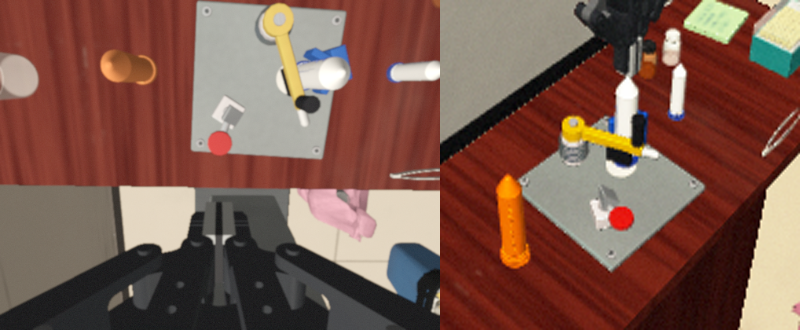

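The tube stands upright in the blue V with the yellow arm against it, and the robot is clear, so I'm handing the job in.

```bash
python3 -c "
from rig import r
print(r.sign_off())"
```

```text
the job is handed in; nothing more can be done
None
```

The arm was cocked, the blue-capped tube set cap-down on the white spot, and the trigger pressed; the last pictures show the tube clamped upright in the V, and the job was handed in at about 23 s (no verdict came back).

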